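# Clamp a steel sample on the spark stand and hold the run button

### The arm

A 6-joint arm with a two-finger parallel gripper is mounted at the origin on the work surface. World frame = base frame: x ahead of the robot, y to its left, z up, the work surface at z = 0. Lengths are in mm, angles in rad, forces in N, time in s.
With the tool pointing down it reaches from about 350 to 875 mm from the base axis. Payload 4.2 kg.
Tool frame: the origin (TCP) lies at the very end of the fingers, on their centre line; the grasp point (between the pads) lies arm.grip_point_offset behind it (arm.grip_point_offset is the distance from the TCP to the grasp point, in mm); z points along the fingers, y is the line along which they close (so a half turn about z gives the same grasp; the last joint's range is limited). The gripper opens to 85 mm and grips with 20 to 120 N. Pads are 22 mm wide; open, the fingers measure 114 mm over their backs; the gripper's body (76 mm by 85 mm) begins 54 mm behind the grasp point. The pads swing forward as they close: fully open they stand 13 mm farther back than shut.
Start: joints at [-1.043, 0.385, 0.008, 0, -1.194, -0.259], TCP at [166.001, -602.53, 231.312] pointing down, gripper open.
Joint ranges: [-3.14, 3.14], [-1.21, 2.06], [-1.07, 1.41], [-3.16, 2.05], [-2.99, -0.16], [-3.1, 3.1]. Speed limits (rad/s): [2.79, 2.79, 3.14, 3.14, 3.14, 3.14].

### API

Orientations are given as a unit quaternion [x, y, z, w].
In Python, from bench import arm, cams, ticket gives the robot as it stands.
- The arm moves only by the tool servo_tool, never from a script. Its argument "commands" is a list that holds one entry, the list of rows, each a list of 7 numbers: the closure in counts, from 0 (fully open) to 255 (shut), then the shift along the tool's x, y, z in m, then the turn, a rotation vector about the tool's x, y, z in degrees. In form: [[[grip, x, y, z, ax, ay, az], ...]]. A call has 1 to 10 rows; each row shifts and turns the commanded pose from where the row before left it, along the tool's axes as they then stand; what a row does not reach is not made up. A row lasts 1/12 s, in which the tool goes at most 41.7 mm and 7.16 degrees, less where a joint would pass 70% of its speed; a pose out of reach is approached as far as the arm can. A call with a gripper value outside its range is refused whole. The fingers move at their own pace and stop on an object; the grip force is fixed at half the most. Time passes only in rows, so rows that do not move let the fingers close. It gives the time, the measured TCP pose, the force, the opening and the grip force at its end, in the units of the state.
- arm.read_state(): the state, without advancing time (a new reading comes with each control period).
- cams.get_image(name): name is "scene" or "top"; returns a dict with "frame" (420x560x3 uint8, blue, green, red), "K" (3x3 intrinsics, pixels), "T" (4x4, takes a point from camera to world coordinates). Camera axes: x right, y up, looking along -z (the intrinsics and any distortion apply to the point x, -y, -z); pixel columns grow to the right and rows downward; lengths in mm; the calibration is good to about 2 mm. A picture is of the moment at which its call begins. There is no depth.
- ticket.job_done(): hands the job in; it is judged then, once.
The state is a dict: "clock": time; "joints": joint angles; "joint_vel": joint speeds; "joint_efforts": joint torques, N m; "position": TCP position; "ee_rot": TCP orientation; "contact_force": force on the tool from outside, world axes, zero at the start; "wrist_torque": the same for the moment, N m; "gripper_width": finger opening in mm; "grasp_force": force on a finger pad.
Only numpy, scipy, OpenCV 4.12 (cv2) and the standard library are available. Lean on these libraries where they do the work, as an engineer would, in place of code of your own. Each camera call takes 0.05 s, during which the arm holds its last target. There are 200 camera calls.

### The job

Set the steel sample disc flat and centred over the hole in the spark stand's table, then swing the toggle clamp's red handle right over until it locks down flat and the rubber foot presses on the sample. Then press the green button of the hold-to-run station fully home and keep it held: finish while still holding it down, with the sample still clamped. Leave the red stop button alone, and do not disturb the brass and copper discs or the bottle.

Things in the scene. Friction and masses are not known exactly. Their poses are not given: they have to be found in the camera images.
- stand: Spark stand, fixed on the bench: grey housing 225 x 150 mm. Origin: bench level under its centre. +x runs from the clamp's handle end to the sample end, along its 225 mm. Bright steel spark table (100 x 120 mm), top at z 90 mm, centred at x +75 mm. Housing and clamp flange level with or below z 90 mm. The clamp works in the plane y = 0; its pivot is at x -20, z 130 mm.
- aperture (a point): Centre of the 12 mm hole in the steel spark table, at the height of its top face (90 mm above the bench); 75 mm along +x from the stand's origin. The clamp foot comes down exactly here. With the clamp open its upright arm stands 95 mm away on the -x side, the foot on it 72 mm away and 225 mm above the bench.
- clamp_arm (a joint): Toggle clamp's steel arm, 108 mm long, 20 mm wide: 0 rad open (standing upright, top 240 mm above the bench), 1.575 rad locked (level over the sample). The red handle drives it through a link. Once swung part way it sinks by its own weight, but locks only when the handle is past dead centre. It takes about 5 N at the grip to start it and 3 N to pass dead centre onto the hard stop.
- clamp_foot: Black rubber spring foot, 17 mm across, on the spindle at the end of the clamp arm; presses on a 22 mm thick sample with about 9 N when the clamp is locked. Origin: centre of its underside.
- grip (a point): Point on the axis of the clamp's round red handle grip (18 mm thick), 34 mm from its free end; own x axis along the handle, towards the pivot. In the stand's frame (x, z mm): open -89, 239 (handle leaning 22 deg back from upright, its end at z 275, above the arm's), then -107, 241; -128, 231; -143, 206; -149, 175; dead centre at z 161; locked on its stop -151, 152, handle level, pointing to -x.
- sample: Loose steel sample disc, silvery grey, 38 mm across, 22 mm high, about 0.2 kg. Origin: centre of its underside. Its ground face is already underneath. Starts on the sample board in any of the three places.
- board: Fixed flat grey plastic sample board, 250 mm (its x) x 100 mm, 8 mm thick, with three dark round spots 75 mm apart along x, a disc on each. Origin: centre of its underside. On the left or the right of the stand.
- brass_disc: Loose yellow brass disc of the sample's size on the board; leave it. Origin: centre of its underside.
- copper_disc: Loose reddish copper disc of the sample's size on the board; leave it. Origin: centre of its underside.
- bottle: Loose white bottle with red cap, 52 mm across, 105 mm high, beyond the stand; leave it. Origin: centre of its underside.
- station: Hold-to-run station, fixed: grey box 150 mm (its x) x 80 mm with yellow top plate at 64 mm, on the other side of the stand from the board. Green button at x -37 mm, red stop button at x +37 mm. Origin: bench level under its centre.
- run_button_top (a point): Centre of the top face of the green mushroom button (40 mm across), 90 mm above the bench when up. It moves straight down with the button.
- run_button (a joint): Travel of the green button, m: 0 up, 0.008 fully home against a hard stop; the spring takes 3 N to start and 9 N fully home and returns it when let go.
- stop_button_top (a point): Centre of the top face of the red mushroom stop button (40 mm across), 90 mm above the bench; leave it.
- stop_button (a joint): Travel of the red stop button, m: 0 up, 0.008 pressed; spring as the green one. To stay up.

How it is judged (in metres and radians):
On the way, in this order (a step that is already met when the one before it is completed fails the run):
1. the sample lies flat and centred over the hole, let go, with the clamp still open (horizontal distance between sample and aperture below 0.008 m and z of sample in the frame of stand between 0.087 and 0.093 m and angle between sample's own z axis and vertical below 0.08 rad and contact force between the fingers and sample below 0.5 N and value of joint clamp_arm below 1 rad), for 0.2 s.
2. the clamp handle has gone past dead centre and the foot presses on the sample (horizontal distance between sample and aperture below 0.008 m and z of sample in the frame of stand between 0.087 and 0.093 m and angle between sample's own z axis and vertical below 0.08 rad and value of joint clamp_arm above 1.54 rad and z of grip in the frame of stand below 0.158 m and contact force between clamp_foot and sample above 5 N), for 0.3 s.
3. the green button is held fully home (all of step 2 and value of joint run_button above 0.0065 m and contact force between any of the fingers, the arm and anything else above 3 N), for 1 s.
At the end, for the whole second after the job is handed in: Still holding the green button 6.5 mm or more down (of 8); sample flat on the table within 8 mm of the hole centre; clamp locked past dead centre (grip under 158 mm) pressing it with over 5 N; red button up; other discs and bottle within 20 mm of their starts (all of step 3 and value of joint stop_button below 0.003 m and distance of each of brass_disc, copper_disc, bottle from where it was at the start of the episode below 0.02 m); the arm keeps its last pose, push and grip.
It fails at once if the red stop button is pressed (value of joint stop_button above 0.003 m).
It fails at once if the green button is pressed before the clamp is locked (value of joint run_button above 0.004 m and z of grip in the frame of stand above 0.165 m).
It fails at once if the brass disc is disturbed (distance of brass_disc from where it was at the start of the episode above 0.02 m or angle between brass_disc's own z axis and vertical above 0.4 rad).
It fails at once if the copper disc is disturbed (distance of copper_disc from where it was at the start of the episode above 0.02 m or angle between copper_disc's own z axis and vertical above 0.4 rad).
It fails at once if the bottle is disturbed (distance of bottle from where it was at the start of the episode above 0.02 m or angle between bottle's own z axis and vertical above 0.4 rad).
It also fails if it takes over 67 s, if anything falls off the work surface, if the arm or the gripper's body presses on something with over 40 N, if the wrist force passes 120 N, or if a joint passes its speed limit or range.

## Working session

There is one attempt and no reset: what is moved stays moved. The work goes in short steps, Python scripts to look and compute and a tool call to move; the robot and the scene stay as the last step left them, time stands still between calls to the robot, and variables do not carry over. Pictures are saved under pics/ and viewed, at most 10 in all, crops included, and the job is handed in when it is done.

Besides the shell and the picture viewer there is one more tool, called as name([rows], argument=value, ...), one row to a line, values as JSON. servo_tool: Moves the arm, as the interface text tells. Its arguments: {"type":"object","properties":{"commands":{"type":"array","items":{"type":"array","items":{"type":"array","items":{"type":"number"}}}}},"required":["commands"]}

```bash
mkdir -p pics; ls
python3 - <<'E'
from bench import arm,cams
import cv2,numpy as np
np.set_printoptions(suppress=True,precision=3)
print(arm.read_state(),arm.grip_point_offset)
for n in("scene","top"):
    d=cams.get_image(n);cv2.imwrite(f"pics/{n}0.png",d["frame"]);np.savez(f"{n}.npz",**{k:np.array(d[k]) for k in("K","T")});print(n,d.keys(),d["K"],d["T"])
E
```

```text
pics
{'clock': 0.0, 'joints': array([-1.043,  0.386,  0.007, -0.001, -1.194, -0.259]), 'joint_vel': array([ 0.001, -0.001,  0.   , -0.002,  0.001, -0.001]), 'joint_efforts': array([ -0.001, -39.229,  18.84 ,   4.186,  -0.005,  -0.   ]), 'position': array([ 165.867, -601.974,  230.204]), 'ee_rot': array([-0.134,  0.991,  0.001, -0.   ]), 'contact_force': array([-0.088, -0.764, -0.409]), 'wrist_torque': array([-0.051,  0.019, -0.022]), 'grasp_force': 0.0, 'gripper_width': 85.51730796941837} 18.700000000000003
scene dict_keys(['frame', 'K', 'T']) [[436.901   0.    282.661]
 [  0.    436.901 205.921]
 [  0.      0.      1.   ]] [[  -0.835   -0.454    0.311  955.471]
 [   0.551   -0.7      0.455  505.103]
 [   0.011    0.551    0.835 1104.066]
 [   0.       0.       0.       1.   ]]
top dict_keys(['frame', 'K', 'T']) [[474.349   0.    279.326]
 [  0.    474.349 214.357]
 [  0.      0.      1.   ]] [[   0.001    0.994   -0.105  470.784]
 [  -1.       0.001    0.002   16.341]
 [   0.002    0.105    0.994 1354.123]
 [   0.       0.       0.       1.   ]]
```

View pics/top0.png

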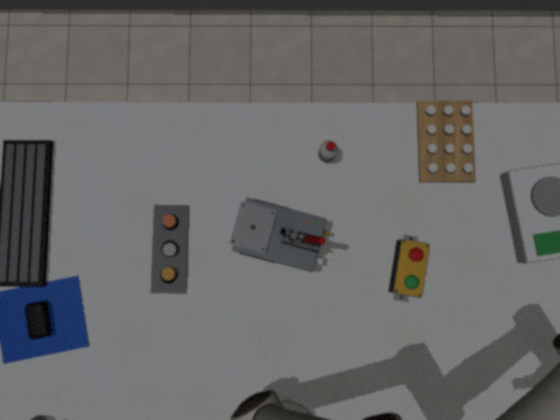

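View pics/scene0.png

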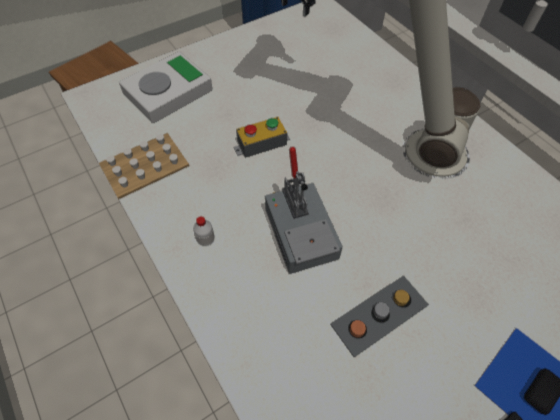

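The top view shows the board on the left: copper (170,221), steel (170,249), brass (168,274). The stand is in the middle with its hole at (253,227) and the handle pointing right. The station is on the right, with green at (411,282) and red at (416,255). The bottle is at (328,150).

```bash
cat > h.py <<'E'
import numpy as np,cv2
from scipy.spatial.transform import Rotation as R
np.set_printoptions(suppress=True,precision=3)
C={n:np.load(f"{n}.npz") for n in("scene","top")}
def ray(n,u,v):
    K,T=C[n]["K"],C[n]["T"]
    p=np.linalg.inv(K)@[u,v,1.]; return T[:3,3],T[:3,:3]@[p[0],-p[1],-p[2]]
def at(n,u,v,z):
    o,d=ray(n,u,v); return o+d*(z-o[2])/d[2]
def px(n,P):
    K,T=C[n]["K"],C[n]["T"]; p=T[:3,:3].T@(np.asarray(P,float)-T[:3,3]); q=K@[p[0],-p[1],-p[2]]; return q[:2]/q[2]
E
python3 - <<'E'
from h import *
t=cv2.imread("pics/top0.png");s=cv2.imread("pics/scene0.png")
a=cv2.resize(t[190:305,145:345],None,fx=4,fy=4,interpolation=cv2.INTER_CUBIC)
cv2.imwrite("pics/c1.png",cv2.convertScaleAbs(a,alpha=1.5))
def blob(im,n,u,v,r,lo,hi,z):
    w=cv2.cvtColor(im,cv2.COLOR_BGR2HSV)[v-r:v+r+1,u-r:u+r+1]
    m=cv2.inRange(w,lo,hi);y,x=np.nonzero(m);c=(x.mean()+u-r,y.mean()+v-r);return np.round(c,1),len(x),at(n,*c,z)
cv2.imwrite("pics/c2.png",cv2.convertScaleAbs(cv2.resize(s[170:360,220:440],None,fx=3,fy=3,interpolation=cv2.INTER_CUBIC),alpha=1.3))
for nm,im,g,r,co,br in(("top",t,(411,282),(416,255),(170,221),(168,274)),("scene",s,(272,124),(251,130),(358,328),(402,298))):
    print(nm,"green",*blob(im,nm,*g,11,(45,80,40),(90,255,255),90))
    print("red",*blob(im,nm,*r,11,(0,190,60),(6,255,255),90))
    print("cop",*blob(im,nm,*co,11,(3,90,60),(14,255,255),30))
    print("bra",*blob(im,nm,*br,11,(14,90,60),(30,255,255),30))
for nm,u,v in(("top",170,249),("scene",382,311)): print("steel",at(nm,u,v,30))
for nm,u,v in(("top",253,227),("scene",312,241)): print("hole",at(nm,u,v,90))
E
```

```text
top green [411.4 281.6] 147 [ 426.594 -335.245   90.   ]
red [415.7 254.1] 122 [ 498.95  -348.723   90.   ]
cop [168.6 220.3] 150 [594.105 323.916  30.   ]
bra [167.6 273.3] 152 [446.537 323.086  30.   ]
scene green [271.8 122.7] 85 [ 431.858 -330.717   90.   ]
red [250.  128.7] 60 [ 503.304 -346.065   90.   ]
cop [357.5 328.1] 215 [599.443 326.097  30.   ]
bra [401.3 297.4] 193 [453.183 325.332  30.   ]
steel [513.825 318.055  30.   ]
steel [519.306 325.762  30.   ]
hole [570.729  84.18   90.   ]
hole [573.507  87.677  90.   ]
```

View pics/c1.png

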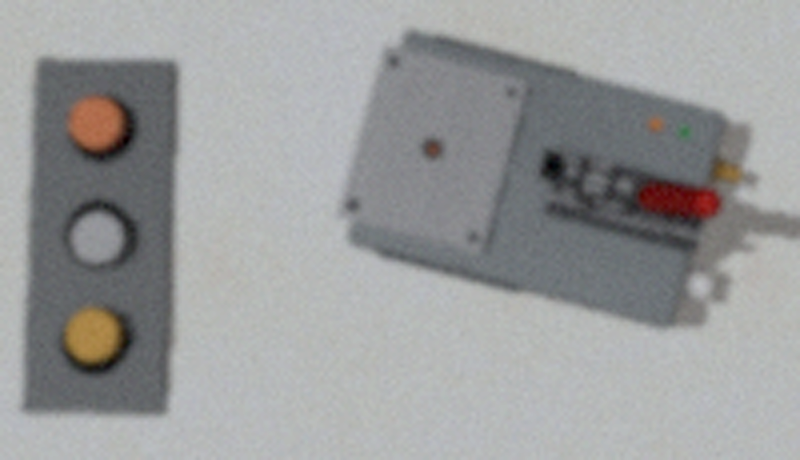

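View pics/c2.png

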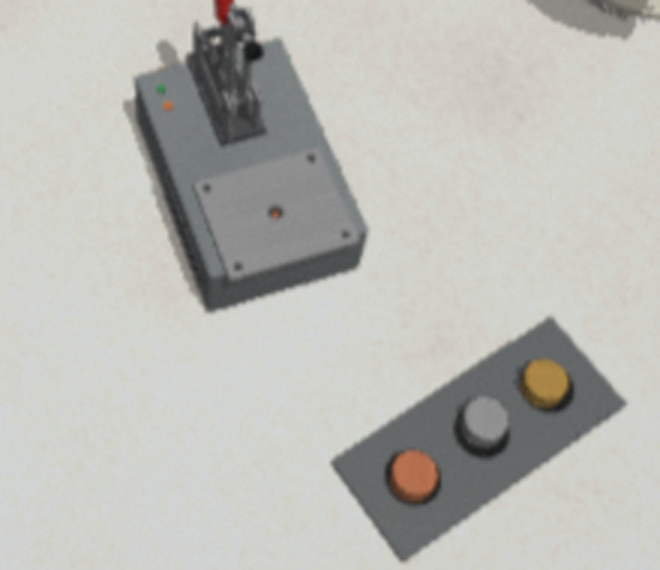

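In c1 the hole is at (432,149), with table screws at (393,62), (511,92), (350,204) and (473,237), and the steel disc at (97,237). In c2 the hole is at (276,212), with screws at (207,188), (312,158), (346,235) and (238,267), and the steel top at (486,417).

```bash
cat >> h.py <<'E'
def go(target,yaw=None,**k):
    """print shift in tool axes to world target TCP (mm); yaw = world angle of tool y (deg)"""
    from bench import arm
    s=arm.read_state(); r=R.from_quat(s["ee_rot"]).as_matrix(); p=s["position"]
    y=np.degrees(np.arctan2(r[1,1],r[0,1])); tilt=np.degrees(np.arccos(-r[2,2]))
    print("pos",p,"yaw",round(y,2),"tilt",round(tilt,2),"F",s["contact_force"],"w",round(s["gripper_width"],1),"t",s["clock"])
    d=np.asarray(target,float)-p
    print("shift tool mm",r.T@d,"world",d,"" if yaw is None else f"turn tool z {-((yaw-y+90)%180-90):.1f}")
E
python3 - <<'E'
from h import *
P={}
for n,sc,off,q in(("top",4,(145,190),[(393,62),(511,92),(350,204),(473,237),(432,149),(97,237)]),("scene",3,(220,170),[(238,267),(207,188),(346,235),(312,158),(276,212),(486,417)])):
    p=[at(n,(u+.5)/sc-.5+off[0],(v+.5)/sc-.5+off[1],90 if i<5 else 30)[:2] for i,(u,v) in enumerate(q)]
    p=np.array(p);ax=p[0]+p[2]-p[1]-p[3];ay=p[2]+p[3]-p[0]-p[1]
    print(n,p,"mean",p[:4].mean(0),"x-angle",np.degrees(np.arctan2(ax[1],ax[0])),"via y",np.degrees(np.arctan2(-ay[0],ay[1]))%180,np.linalg.norm(ax)/2,np.linalg.norm(ay)/2)
go([520,323,150],90)
E
```

```text
top [[629.599 111.755]
 [609.424  32.502]
 [534.282 139.536]
 [512.424  57.534]
 [571.063  85.184]
 [514.17  321.194]] mean [571.432  85.332] x-angle 75.39020316737117 via y 74.64402592000852 83.32153452693173 99.71866947537661
scene [[631.747 111.585]
 [610.527  32.116]
 [535.106 137.553]
 [513.343  57.973]
 [573.08   85.561]
 [515.977 320.569]] mean [572.681  84.807] x-angle 74.87687590809057 via y 75.03013860203093 82.37768842708931 100.31669106290796
pos [ 165.833 -602.048  230.335] yaw 105.39 tilt 0.11 F [-0.014 -0.639 -0.183] w 85.4 t 0.1
shift tool mm [-586.96   797.732   81.872] world [354.167 925.048 -80.335] turn tool z 15.4
```

servo_tool([
  [[0,0,0,-0.03,0,0,5.13],[0,0,0,-0.03,0,0,5.13],[0,0,0,-0.03,0,0,5.13],[0,-0.0165,0.035,0,0,0,0],[0,-0.0165,0.035,0,0,0,0],[0,-0.0165,0.035,0,0,0,0],[0,-0.0165,0.035,0,0,0,0],[0,-0.0165,0.035,0,0,0,0],[0,-0.0165,0.035,0,0,0,0],[0,-0.0165,0.035,0,0,0,0]],
])

```text
clock: 0.93
position: [281.5, -355.6, 320.9]
ee_rot: [0.0, 1.0, 0.0, -0.0]
contact_force: [0.5, -0.0, 0.8]
gripper_width: 85.6
grasp_force: 0.0
```

servo_tool([
  [[0,-0.0165,0.035,0,0,0,0],[0,-0.0165,0.035,0,0,0,0],[0,-0.0165,0.035,0,0,0,0],[0,-0.0165,0.035,0,0,0,0],[0,-0.0165,0.035,0,0,0,0],[0,-0.0165,0.035,0,0,0,0],[0,-0.01,0.038,0,0,0,0],[0,-0.01,0.038,0,0,0,0],[0,-0.01,0.038,0,0,0,0],[0,-0.01,0.038,0,0,0,0]],
])

```text
clock: 1.77
position: [420.0, 6.5, 321.2]
ee_rot: [-0.0, 1.0, 0.0, 0.0]
contact_force: [1.9, -0.4, -0.5]
gripper_width: 85.8
grasp_force: 0.0
```

```bash
python3 -c "
from h import *
go([515,321,150],90)"
```

```text
pos [420.029   6.499 321.247] yaw 90.04 tilt 0.01 F [ 1.869 -0.411 -0.533] w 85.8 t 1.7667
shift tool mm [-95.183 314.392 171.329] world [  94.971  314.501 -171.247] turn tool z 0.0
```

servo_tool([
  [[0,-0.0106,0.035,0.01,0,0,0],[0,-0.0106,0.035,0.01,0,0,0],[0,-0.0106,0.035,0.015,0,0,0],[0,-0.0106,0.035,0.015,0,0,0],[0,-0.0106,0.035,0.02,0,0,0],[0,-0.0106,0.035,0.02,0,0,0],[0,-0.0106,0.035,0.02,0,0,0],[0,-0.0106,0.035,0.02,0,0,0],[0,-0.0104,0.0345,0.02,0,0,0],[0,0,0,0.03,0,0,0]],
])

```text
clock: 2.6
position: [518.3, 325.3, 141.1]
ee_rot: [-0.002, 1.0, 0.002, 0.003]
contact_force: [1.0, 0.1, -0.1]
gripper_width: 85.6
grasp_force: 0.0
```

Run:
```python
from h import *
from bench import cams
go([515,321,9],90)
for n in("top","scene"):
    f=cams.get_image(n)["frame"]; a,b,w,h=(100,180,140,140) if n=="top" else (310,230,150,150)
    o=cv2.resize(f[b:b+h,a:a+w],None,fx=4,fy=4,interpolation=cv2.INTER_CUBIC)
    globals()[n]=cv2.convertScaleAbs(cv2.resize(o,(560,560)),alpha=1.4)
cv2.imwrite("pics/p1.png",cv2.resize(np.hstack([top,scene]),(800,400)))
```

```text
pos [518.285 325.346 141.086] yaw 90.28 tilt 0.39 F [ 0.997  0.091 -0.053] w 85.6 t 2.6
shift tool mm [  4.038  -4.835 132.049] world [  -3.285   -4.346 -132.086] turn tool z 0.3
```

View pics/p1.png

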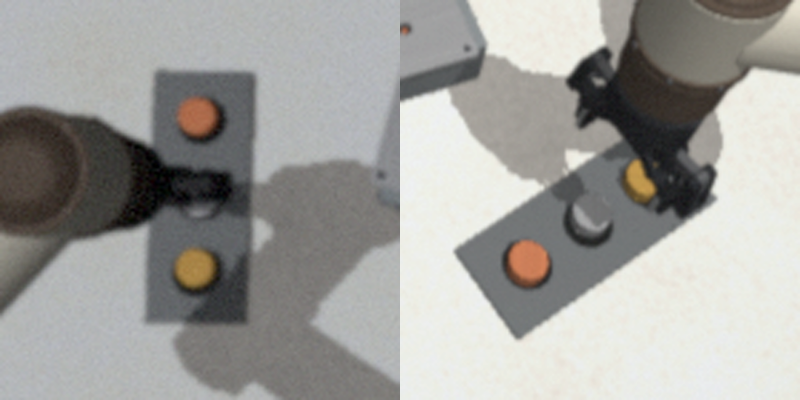

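The gripper hovers over the steel disc. In the left half copper is at (198,118), brass at (195,270), and the steel is just under the fingers at about (200,200). I'll correct and descend part way.

servo_tool([
  [[0,0.0033,-0.0043,0,0,0,0],[0,0,0,0.02,0,0,0],[0,0,0,0.03,0,0,0],[0,0,0,0.03,0,0,0],[0,0,0,0.015,0,0,0],[0,0,0,0,0,0,0],[0,0,0,0,0,0,0],[0,0,0,0,0,0,0]],
])

```text
clock: 3.37
position: [513.7, 315.3, 49.3]
ee_rot: [-0.0, 1.0, 0.002, 0.002]
contact_force: [-0.5, 0.8, 1.2]
gripper_width: 85.4
grasp_force: 0.0
```

```bash
python3 -c "
from h import *
go([515,321,10],90)"
```

```text
pos [513.658 315.297  49.333] yaw 90.01 tilt 0.28 F [-0.469  0.801  1.218] w 85.4 t 3.3667
shift tool mm [-1.191  5.58  39.356] world [  1.342   5.703 -39.333] turn tool z 0.0
```

servo_tool([
  [[0,-0.001,0.0055,0.01,0,0,0],[0,0,0,0.015,0,0,0],[0,0,0,0.008,0,0,0],[0,0,0,0.006,0,0,0],[0,0,0,0,0,0,0],[0,0,0,0,0,0,0]],
])

```text
clock: 3.87
position: [513.3, 320.3, 7.3]
ee_rot: [-0.0, 1.0, -0.0, 0.0]
contact_force: [0.5, 0.2, 1.0]
gripper_width: 85.7
grasp_force: 0.0
```

servo_tool([
  [[180,0,0,0,0,0,0],[255,0,0,0,0,0,0],[255,0,0,0,0,0,0],[255,0,0,0,0,0,0],[255,0,0,0,0,0,0],[255,0,0,0,0,0,0],[255,0,0,0,0,0,0],[255,0,0,0,0,0,0]],
])

```text
clock: 4.53
position: [513.5, 320.4, 8.2]
ee_rot: [-0.0, 1.0, 0.0, 0.0]
contact_force: [-1.7, -1.4, 5.7]
gripper_width: 36.0
grasp_force: 60.3
```

servo_tool([
  [[255,0,0,-0.01,0,0,0],[255,0,0,-0.03,0,0,0],[255,0,0,-0.04,0,0,0],[255,0,0,-0.04,0,0,0],[255,0,0,-0.03,0,0,0],[255,0,0,0,0,0,0],[255,0,0,0,0,0,0]],
])

```text
clock: 5.12
position: [513.4, 320.8, 159.4]
ee_rot: [0.0, 1.0, 0.002, 0.001]
contact_force: [-0.3, -0.2, -3.4]
gripper_width: 35.9
grasp_force: 60.6
```

Run:
```python
from h import *
from bench import cams
go([572,85,190],75)
o=[]
for n in("top","scene"):
    f=cams.get_image(n)["frame"]; c=px(n,[513,320,140]).astype(int)
    a,b=max(c[0]-50,0),max(c[1]-50,0); print(n,a,b,px(n,[513.5,320.4,158.5-18.7]),px(n,[513.5,320.4,150]))
    o.append(cv2.convertScaleAbs(cv2.resize(f[b:b+100,a:a+100],(400,400),interpolation=cv2.INTER_CUBIC),alpha=1.8))
cv2.imwrite("pics/p2.png",np.hstack(o))
```

```text
pos [513.423 320.778 159.352] yaw 89.99 tilt 0.24 F [-0.28  -0.17  -3.383] w 35.9 t 5.1167
shift tool mm [ -58.698 -235.654  -31.356] world [  58.577 -235.778   30.648] turn tool z 15.0
top 109 197 [159.313 247.718] [158.307 247.575]
scene 341 241 [391.793 291.48 ] [392.755 289.784]
```

View pics/p2.png

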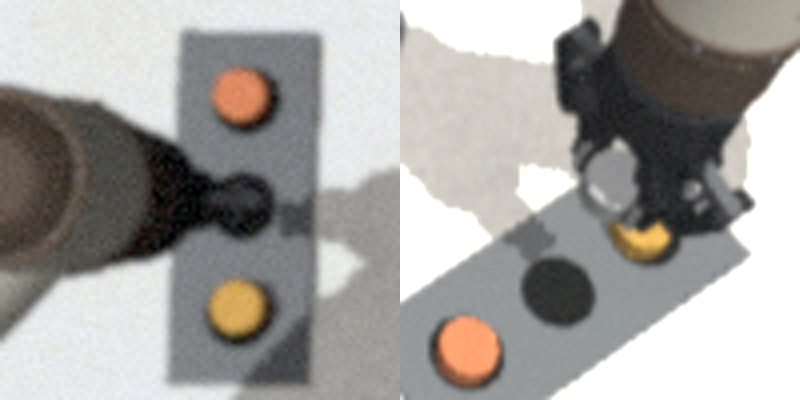

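The disc is in the jaws and its dark spot is left empty at (558,290); copper and brass are undisturbed. I'll carry it above the hole.

servo_tool([
  [[255,0,0,0,0,0,5],[255,0,0,0,0,0,5],[255,0,0,0,0,0,5],[255,-0.0168,-0.0304,0,0,0,0],[255,-0.0168,-0.0304,0,0,0,0],[255,-0.0168,-0.0304,0,0,0,0],[255,-0.0168,-0.0304,0,0,0,0],[255,-0.0168,-0.0304,0,0,0,0],[255,-0.0168,-0.0304,0,0,0,0],[255,-0.0168,-0.0304,0,0,0,0]],
])

```text
clock: 6.05
position: [570.5, 82.2, 154.8]
ee_rot: [0.13, 0.991, -0.001, -0.002]
contact_force: [0.8, 0.5, -2.1]
gripper_width: 35.9
grasp_force: 60.7
```

servo_tool([
  [[255,0,0,0,0,0,0],[255,0,0,0.02,0,0,0],[255,0,0,0.02,0,0,0],[255,0,0,0.01,0,0,0],[255,0,0,0,0,0,0],[255,0,0,0,0,0,0],[255,0,0,0,0,0,0]],
])

```text
clock: 6.63
position: [572.3, 84.6, 107.7]
ee_rot: [0.13, 0.992, -0.0, 0.0]
contact_force: [-0.6, 0.6, -0.6]
gripper_width: 35.6
grasp_force: 60.8
```

Run:
```python
from h import *
from bench import cams
go([572,85.2,92],75)
f=cams.get_image("scene")["frame"]; c=px("scene",[572,85,100]).astype(int)
a,b=c[0]-50,c[1]-40; print(a,b,px("scene",[572,85.2,90]))
cv2.imwrite("pics/p3.png",cv2.convertScaleAbs(cv2.resize(f[b:b+75,a:a+100],(800,600),interpolation=cv2.INTER_CUBIC),alpha=1.6))
```

```text
pos [572.278  84.629 107.734] yaw 75.06 tilt 0.04 F [-0.574  0.604 -0.61 ] w 35.6 t 6.6333
shift tool mm [ 0.427  0.48  15.733] world [ -0.278   0.571 -15.734] turn tool z 0.1
262 198 [311.92  240.038]
```

View pics/p3.png

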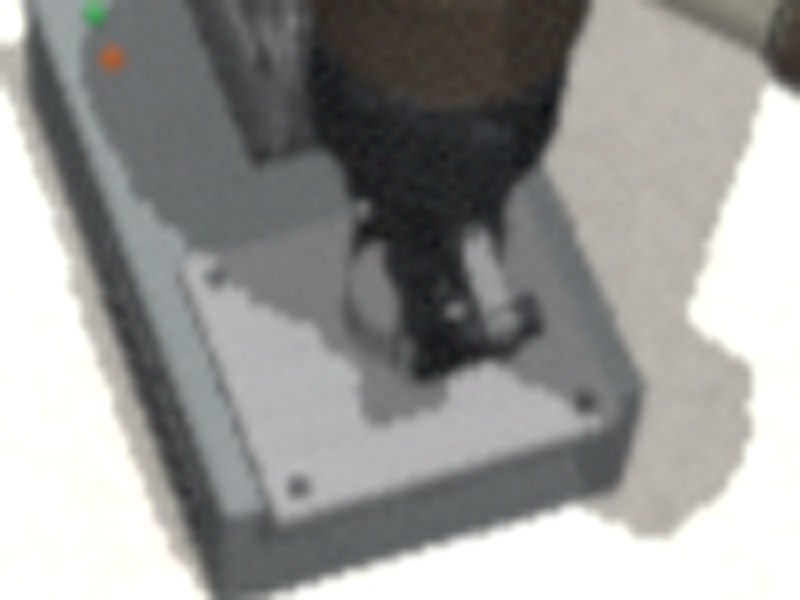

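The disc hangs between the fingers. Its left edge is at about (345,290) and its lower edge about (400,365). I'll compare this with the projected model.

Run:
```python
from h import *
for z in(108,130):
    q=np.array([px("scene",[572.3+19*np.cos(a),84.6+19*np.sin(a),z]) for a in np.linspace(0,6.28,200)])
    q=(q-[262,198]+.5)*8-.5
    print(z,"min u at",q[q[:,0].argmin()],"vmin",q[q[:,1].argmin()],"vmax",q[q[:,1].argmax()],"umax",q[q[:,0].argmax()])
# mm per px along world x
print((px("scene",[582,84.6,115])-px("scene",[572,84.6,115]))*8/10,(px("scene",[572,94.6,115])-px("scene",[572,84.6,115]))*8/10)
```

```text
108 min u at [346.586 310.807] vmin [402.324 261.793] vmax [406.375 363.391] umax [462.919 314.172]
130 min u at [350.264 277.092] vmin [406.871 227.595] vmax [411.074 330.225] umax [468.5   280.506]
[-2.51   1.466] [1.797 2.257]
```

The projected edges (346–350, 310–277, bottom at 363) agree within about 1 mm, so I'll lower the disc.

servo_tool([
  [[255,0.0005,0.0005,0.006,0,0,0],[255,0,0,0.005,0,0,0],[255,0,0,0.003,0,0,0],[255,0,0,0.001,0,0,0],[255,0,0,0,0,0,0],[255,0,0,0,0,0,0]],
])

```text
clock: 7.18
position: [571.5, 84.8, 92.4]
ee_rot: [0.13, 0.991, -0.0, 0.0]
contact_force: [-1.1, 0.2, -2.1]
gripper_width: 36.0
grasp_force: 60.8
```

servo_tool([
  [[255,0,0,0.001,0,0,0],[255,0,0,0,0,0,0],[255,0,0,0,0,0,0]],
])

```text
clock: 7.43
position: [571.5, 84.8, 91.4]
ee_rot: [0.13, 0.991, 0.0, 0.0]
contact_force: [-0.5, 0.2, -1.8]
gripper_width: 35.7
grasp_force: 60.8
```

servo_tool([
  [[255,0,0,0.001,0,0,0],[255,0,0,0,0,0,0],[255,0,0,0,0,0,0]],
])

```text
clock: 7.68
position: [571.4, 84.8, 90.3]
ee_rot: [0.13, 0.991, -0.0, -0.0]
contact_force: [-0.6, 0.2, -1.9]
gripper_width: 35.6
grasp_force: 60.9
```

servo_tool([
  [[125,0,0,0,0,0,0],[110,0,0,0,0,0,0],[90,0,0,0,0,0,0],[80,0,0,0,0,0,0],[80,0,0,0,0,0,0],[80,0,0,0,0,0,0]],
])

```text
clock: 8.18
position: [571.5, 84.9, 90.5]
ee_rot: [0.13, 0.991, 0.0, 0.0]
contact_force: [0.6, -0.7, -0.8]
gripper_width: 58.4
grasp_force: 0.0
```

servo_tool([
  [[80,0,0,-0.01,0,0,0],[80,0,0,-0.02,0,0,0],[80,0,0,-0.03,0,0,0],[80,0,0,-0.04,0,0,0],[200,0,0,-0.04,0,0,0],[255,0,0,-0.04,0,0,0],[255,0,0,-0.04,0,0,0],[255,0.03,0,0,0,0,0],[255,0.04,0,0,0,0,0],[255,0.04,0,0,0,0,0]],
])

```text
clock: 9.02
position: [464.3, 113.3, 311.3]
ee_rot: [0.131, 0.991, 0.001, 0.001]
contact_force: [0.8, 1.1, 0.2]
gripper_width: -0.0
grasp_force: 0.0
```

servo_tool([
  [[255,0.03,-0.035,0,0,0,0],[255,0,-0.035,0,0,0,0],[255,0,-0.035,0,0,0,0],[255,0,-0.03,0,0,0,0],[255,0,0,0,0,0,0],[255,0,0,0,0,0,0]],
])

```text
clock: 9.52
position: [404.4, -8.0, 311.4]
ee_rot: [0.132, 0.991, 0.001, 0.001]
contact_force: [0.3, 0.3, 0.2]
gripper_width: -0.1
grasp_force: 0.0
```

Run:
```python
from h import *
from bench import cams,arm
go([411.5,-11.5,310],165); print(arm.read_state()["joints"])
for n in("top","scene"):
    f=cams.get_image(n)["frame"]; c=px(n,[572,85,100]).astype(int); cv2.imwrite(f"pics/{n}4.png",f)
    a,b=c[0]-25,c[1]-37; print(n,a,b,(px(n,[572,85,112])-[a,b]+.5)*8-.5)
    globals()[n]=cv2.convertScaleAbs(cv2.resize(f[b:b+75,a:a+50],(400,600),interpolation=cv2.INTER_CUBIC),alpha=1.5)
cv2.imwrite("pics/p4.png",np.hstack([top,scene]))
```

```text
pos [404.382  -7.97  311.45 ] yaw 74.88 tilt 0.13 F [0.261 0.292 0.225] w -0.1 t 9.5167
shift tool mm [-7.789 -1.553  1.463] world [ 7.118 -3.53  -1.45 ] turn tool z 89.9
[ 0.387 -0.062 -0.339  0.    -1.292 -2.221]
top 227 189 [205.465 298.35 ]
scene 287 201 [207.037 282.544]
```

View pics/p4.png

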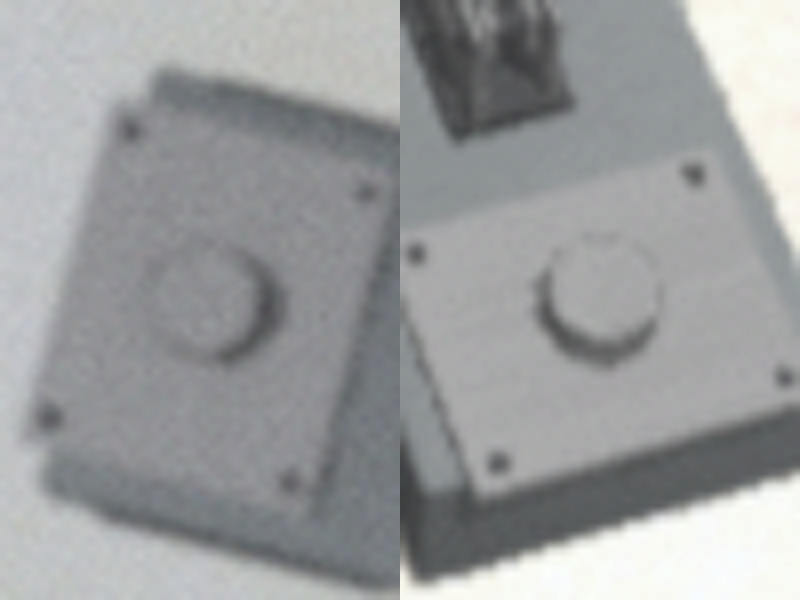

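The sample sits flat on the table. Its top-face centre is (205,302) in the top half against the predicted (205,298), and (607,285) in the scene half against (607,283), so it is within 2 mm. Next I'll turn the tool and go to the handle.

servo_tool([
  [[255,0,0,0,0,0,-7],[255,0,0,0,0,0,-7],[255,0,0,0,0,0,-7],[255,0,0,0,0,0,-7],[255,0,0,0,0,0,-7],[255,0,0,0,0,0,-7],[255,0,0,0,0,0,-7],[255,0,0,0,0,0,-7],[255,0,0,0,0,0,-7],[255,0,0,0,0,0,-7]],
])

```text
clock: 10.45
position: [405.4, -5.8, 310.3]
ee_rot: [-0.465, 0.885, 0.0, -0.0]
contact_force: [0.2, 0.1, -0.3]
gripper_width: -0.2
grasp_force: 0.0
```

servo_tool([
  [[255,0,0,0,0,0,-7],[255,0,0,0,0,0,-7],[255,0,0,0,0,0,-6],[255,0,-0.034,0,0,0,0],[255,0,-0.035,0,0,0,0],[255,0,-0.035,0,0,0,0],[255,0,-0.034,0,0,0,0],[255,0,0,0,0,0,0],[255,0,0,0,0,0,0],[255,0,0,0,0,0,0]],
])

```text
clock: 11.28
position: [538.2, -41.8, 309.6]
ee_rot: [-0.609, 0.793, 0.0, -0.001]
contact_force: [-0.3, -0.2, 0.5]
gripper_width: 0.2
grasp_force: 0.0
```

```bash
cat >> h.py <<'E'
e=np.array([np.cos(np.radians(75)),np.sin(np.radians(75)),0]);ey=np.array([-e[1],e[0],0]);O=np.array([572,85.2,0])-75*e
def st(P): d=np.asarray(P,float)-O; return np.array([d@e,d@ey,d[2]])
def W(x,y,z): return O+x*e+y*ey+np.array([0,0,z])
E
python3 - <<'E'
from h import *
from bench import arm,cams
go(W(-58,0,250),165); print("stand",st(arm.read_state()["position"]))
for n in("top","scene"):
    im=cv2.imread(f"pics/{n}4.png"); h=cv2.cvtColor(im,cv2.COLOR_BGR2HSV); c=px(n,W(-89,0,239)).astype(int)
    w=h[c[1]-22:c[1]+23,c[0]-22:c[0]+23]; m=cv2.inRange(w,(0,150,50),(8,255,255))|cv2.inRange(w,(172,150,50),(179,255,255))
    y,x=np.nonzero(m); y=y+c[1]-22;x=x+c[0]-22
    v,_,_,_=cv2.fitLine(np.float32(np.c_[x,y]),cv2.DIST_L2,0,.01,.01)[:4] if 0 else (0,0,0,0)
    print(n,len(x),"centroid",x.mean(),y.mean(),"box",x.min(),x.max(),y.min(),y.max(),"pred grip",px(n,W(-89,0,239)),"end",px(n,W(-100,0,270)),"y+10 shift",px(n,W(-89,10,239)))
E
```

```text
pos [538.174 -41.817 309.631] yaw 165.06 tilt 0.1 F [-0.293 -0.248  0.489] w 0.2 t 11.2833
shift tool mm [ 1.516  0.104 59.632] world [ -0.597  -1.451 -59.631] turn tool z 0.1
stand [-56.444  -0.201 309.631]
top 118 centroid 314.06779661016947 239.61864406779662 box 305 323 236 243 pred grip [316.464 239.53 ] end [322.205 240.066] y+10 shift [315.393 243.641]
scene 139 centroid 293.3021582733813 160.59712230215828 box 290 296 148 176 pred grip [293.351 158.238] end [292.304 147.086] y+10 shift [297.038 157.31 ]
```

servo_tool([
  [[255,0.0015,0,0.02,0,0,0],[255,0,0,0.02,0,0,0],[255,0,0,0.018,0,0,0],[255,0,0,0,0,0,0],[255,0.008,0,0,0,0,0],[255,0.008,0,0,0,0,0],[255,0.005,0,-0.0005,0,0,0],[255,0.005,0,-0.0005,0,0,0],[255,0.005,0,-0.0005,0,0,0],[255,0.005,0,-0.001,0,0,0]],
])

```text
clock: 12.12
position: [528.9, -79.0, 256.8]
ee_rot: [-0.609, 0.793, -0.001, 0.002]
contact_force: [-0.9, 2.6, 1.6]
gripper_width: -0.1
grasp_force: 0.9
```

servo_tool([
  [[255,0.008,0,0.002,0,0,0],[255,0.008,0,0.003,0,0,0],[255,0.008,0,0.005,0,0,0]],
])

```text
clock: 12.37
position: [522.8, -103.2, 245.7]
ee_rot: [-0.609, 0.793, -0.001, 0.001]
contact_force: [-0.1, 0.9, 3.1]
gripper_width: -0.1
grasp_force: 1.1
```

```bash
cat > hd.py <<'E'
from h import *
from bench import arm,cams
import sys
go(W(-136,0,219),165); print("stand",st(arm.read_state()["position"]))
f=cams.get_image("scene")["frame"]; cv2.imwrite(f"pics/{sys.argv[1]}.png",f)
h=cv2.cvtColor(f,cv2.COLOR_BGR2HSV)[100:200,265:330]; m=cv2.inRange(h,(0,150,50),(8,255,255))|cv2.inRange(h,(172,150,50),(179,255,255))
y,x=np.nonzero(m); print(len(x),"red box",x.min()+265,x.max()+265,y.min()+100,y.max()+100)
for g in((-89,239),(-107,241),(-128,231),(-143,206),(-149,175),(-151,152)): print(g,px("scene",W(g[0],0,g[1])))
E
python3 hd.py s5
```

```text
pos [ 522.768 -103.187  245.67 ] yaw 165.02 tilt 0.16 F [-0.114  0.943  3.11 ] w -0.1 t 12.3667
shift tool mm [16.289  1.283 26.668] world [ -5.379 -15.424 -26.67 ] turn tool z 0.0
stand [-119.71    -1.204  245.67 ]
85 red box 287 294 151 170
(-89, 239) [293.351 158.238]
(-107, 241) [291.08  152.587]
(-128, 231) [288.363 149.222]
(-143, 206) [286.354 151.301]
(-149, 175) [285.45  157.093]
(-151, 152) [285.085 161.862]
```

Contact forces are about 3 N and the handle is following. Continuing along the arc.

servo_tool([
  [[255,0.006,0.001,0.008,0,0,0],[255,0.006,0,0.009,0,0,0],[255,0.004,0,0.01,0,0,0],[255,0.003,0,0.01,0,0,0],[255,0.003,0,0.01,0,0,0],[255,0.003,0,0.01,0,0,0],[255,0.001,0,0.01,0,0,0],[255,0.001,0,0.008,0,0,0],[255,0.001,0,0.005,0,0,0]],
])

```text
clock: 13.17
position: [513.5, -128.7, 163.2]
ee_rot: [-0.609, 0.793, 0.001, -0.001]
contact_force: [0.6, -0.3, -0.1]
gripper_width: -0.1
grasp_force: 0.0
```

```bash
python3 hd.py s6 | head -5
```

```text
pos [ 513.506 -128.73   163.192] yaw 165.01 tilt 0.12 F [ 0.568 -0.281 -0.071] w -0.1 t 13.1667
shift tool mm [-10.76   -1.019 -55.814] world [ 3.883 10.12  55.808] turn tool z 0.0
stand [-146.78     1.131  163.192]
62 red box 280 292 155 176
(-89, 239) [293.351 158.238]
```

servo_tool([
  [[255,0,-0.001,0.002,0,0,0],[255,0,0,0.002,0,0,0],[255,0,0,0.001,0,0,0],[255,0,0,0,0,0,0]],
])

```text
clock: 13.55
position: [515.6, -129.0, 160.5]
ee_rot: [-0.609, 0.793, -0.001, 0.001]
contact_force: [1.1, -0.1, 2.2]
gripper_width: 0.1
grasp_force: 0.7
```

Run:
```python
from h import *
from bench import arm,cams
print(st(arm.read_state()["position"]))
f=cams.get_image("scene")["frame"];cv2.imwrite("pics/s7.png",f)
cv2.imwrite("pics/p7.png",cv2.convertScaleAbs(cv2.resize(f[120:270,230:430],(800,600),interpolation=cv2.INTER_CUBIC),alpha=1.5))
```

```text
[-146.498   -1.002  160.503]
```

View pics/p7.png

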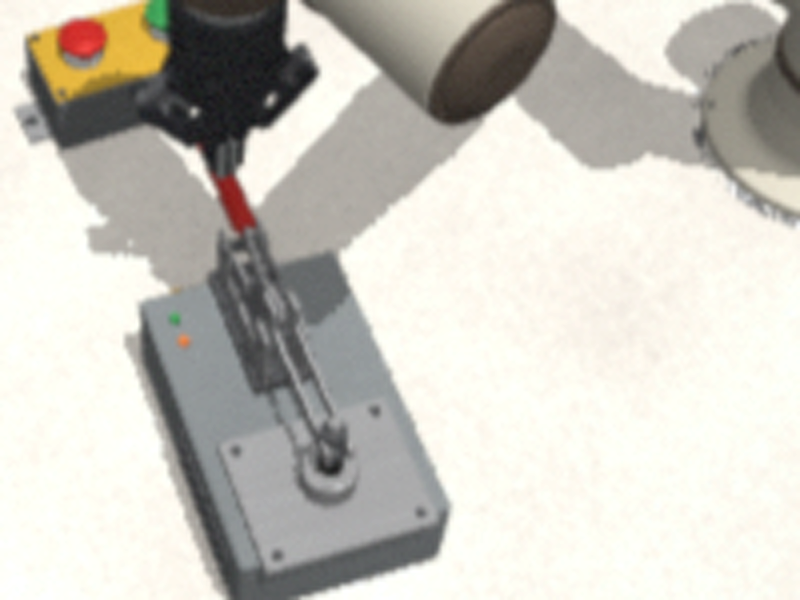

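The clamp arm is level with the foot centred on the sample at (330,460), and the red handle is nearly level under the fingertips. I'll press a little more to confirm the hard stop.

servo_tool([
  [[255,0,0,0.001,0,0,0],[255,0,0,0.001,0,0,0],[255,0,0,0.001,0,0,0],[255,0,0,0,0,0,0],[255,0,0,0,0,0,0]],
])

```text
clock: 14.02
position: [515.7, -129.2, 159.2]
ee_rot: [-0.609, 0.793, -0.001, 0.001]
contact_force: [-3.0, 0.4, 11.9]
gripper_width: -0.0
grasp_force: 5.4
```

The stop is stiff (12 N within about 1.3 mm), so the clamp is locked. Lifting and heading to the green button.

servo_tool([
  [[255,0,0,-0.02,0,0,0],[255,0,0,-0.035,0,0,0],[255,0.0366,0.0052,0,0,0,0],[255,0.0366,0.0052,0,0,0,0],[255,0.0366,0.0052,0,0,0,0],[255,0.0366,0.0052,0,0,0,0],[255,0.0366,0.0052,0,0,0,0],[255,0.0366,0.0052,0,0,0,0],[255,0,0,0,0,0,0],[255,0,0,0,0,0,0]],
])

```text
clock: 14.85
position: [427.0, -334.4, 211.4]
ee_rot: [-0.607, 0.794, 0.0, -0.0]
contact_force: [0.7, -0.1, -0.7]
gripper_width: 0.1
grasp_force: 0.0
```

servo_tool([
  [[255,0,0,0.03,0,0,0],[255,0,0,0.03,0,0,0],[255,0,0,0.025,0,0,0],[255,0,0,0.02,0,0,0],[255,0,0,0,0,0,0],[255,0,0,0,0,0,0],[255,0,0,0,0,0,0]],
])

```text
clock: 15.43
position: [429.5, -333.0, 108.2]
ee_rot: [-0.609, 0.793, -0.001, 0.0]
contact_force: [1.0, 0.3, -0.1]
gripper_width: -0.1
grasp_force: 0.0
```

Run:
```python
from h import *
from bench import arm,cams
go([428.5,-333.5,80],165)
f=cams.get_image("scene")["frame"];cv2.imwrite("pics/s8.png",f)
print(px("scene",arm.read_state()["position"]),px("scene",[428.5,-333.5,90]))
a=cv2.resize(f[80:180,210:310],(400,400),interpolation=cv2.INTER_CUBIC); b=cv2.resize(f[140:260,240:360],(400,400),interpolation=cv2.INTER_CUBIC)
cv2.imwrite("pics/p8.png",cv2.convertScaleAbs(np.hstack([a,b]),alpha=1.5))
```

```text
pos [ 429.48  -332.976  108.151] yaw 165.1 tilt 0.13 F [ 1.021  0.316 -0.099] w -0.1 t 15.4333
shift tool mm [ 0.739  0.875 28.15 ] world [ -0.98   -0.524 -28.151] turn tool z 0.1
[271.917 117.77 ] [272.205 121.765]
```

View pics/p8.png

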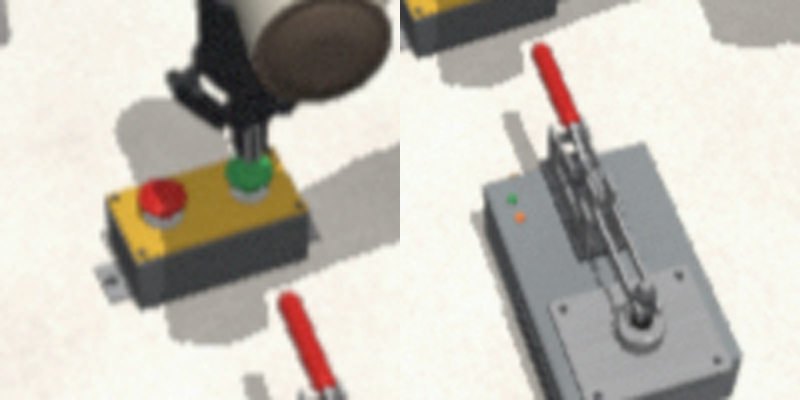

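The handle stays down and level with the clamp locked on the sample (640,320). The fingertips are centred over the green button at (250,165). Pressing.

servo_tool([
  [[255,0,0,0.01,0,0,0],[255,0,0,0.006,0,0,0],[255,0,0,0.004,0,0,0],[255,0,0,0.003,0,0,0],[255,0,0,0.002,0,0,0],[255,0,0,0.001,0,0,0],[255,0,0,0.001,0,0,0],[255,0,0,0,0,0,0]],
])

```text
clock: 16.15
position: [428.6, -333.1, 82.0]
ee_rot: [-0.609, 0.793, -0.001, 0.0]
contact_force: [-3.1, 4.9, 15.1]
gripper_width: -0.1
grasp_force: 7.0
```

servo_tool([
  [[255,0,0,0.001,0,0,0],[255,0,0,0.001,0,0,0],[255,0,0,0,0,0,0],[255,0,0,0,0,0,0]],
])

```text
clock: 16.48
position: [428.7, -333.2, 81.9]
ee_rot: [-0.609, 0.793, -0.001, 0.0]
contact_force: [-4.8, 7.3, 24.0]
gripper_width: 0.2
grasp_force: 12.1
```

The button is fully home: z is 82, it is stiff, and the force is 24 N. I'll hold for over 1 s and then hand in.

servo_tool([
  [[255,0,0,0,0,0,0],[255,0,0,0,0,0,0],[255,0,0,0,0,0,0],[255,0,0,0,0,0,0],[255,0,0,0,0,0,0],[255,0,0,0,0,0,0],[255,0,0,0,0,0,0],[255,0,0,0,0,0,0],[255,0,0,0,0,0,0],[255,0,0,0,0,0,0]],
])

```text
clock: 17.32
position: [428.7, -333.1, 81.9]
ee_rot: [-0.609, 0.793, -0.001, 0.0]
contact_force: [-4.9, 7.6, 23.2]
gripper_width: -0.2
grasp_force: 12.0
```

servo_tool([
  [[255,0,0,0,0,0,0],[255,0,0,0,0,0,0],[255,0,0,0,0,0,0],[255,0,0,0,0,0,0],[255,0,0,0,0,0,0],[255,0,0,0,0,0,0]],
])

```text
clock: 17.82
position: [428.7, -333.2, 81.9]
ee_rot: [-0.609, 0.793, -0.001, 0.0]
contact_force: [-5.3, 8.3, 23.8]
gripper_width: -0.0
grasp_force: 12.0
```

```bash
python3 -c "
from bench import arm,ticket
s=arm.read_state();print(s['position'],s['contact_force']);print(ticket.job_done())"
```

```text
[ 428.65181908 -333.16442012   81.87800247] [-5.3025428  8.2824537 23.8152962]
the job is handed in; nothing more can be done
None
```

The sample is centred within about 2 mm of the hole and clamped with the handle locked, and the green button was held fully home at about 24 N when I handed the job in at 17.8 s; no verdict came back.

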